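Find the flat on the grinder arbor and bring it up under the hold-down bar

ROBOT

A 6-joint arm with a two-finger parallel gripper is mounted at the origin on the work surface. World frame = base frame: x ahead of the robot, y to its left, z up, the work surface at z = 0. Lengths are in m, angles in rad, forces in N, time in s.
With the tool pointing down it reaches from about 0.35 to 0.975 m from the base axis. Payload 4.9 kg.
Tool frame: the origin (TCP) lies at the very end of the fingers, on their centre line; the grasp point (between the pads) lies 19 mm behind it (ctrl.grip_point_offset is the distance from the TCP to the grasp point, in m); z points along the fingers, y is the line along which they close (so a half turn about z gives the same grasp; the last joint's range is limited). The gripper opens to 85 mm and grips with 20 to 120 N. Pads are 22 mm wide; open, the fingers measure 114 mm over their backs; the gripper's body (76 mm by 85 mm) begins 54 mm behind the grasp point. The pads swing forward as they close: fully open they stand 13 mm farther back than shut.
Start: joints at [-1.406, 0.053, 1.613, -0, 1.476, -0.119], TCP at [0.175, -0.6, 0.231] pointing down, gripper open.
Joint ranges: [-3.01, 3.01], [-1.01, 2.22], [0.06, 2.58], [-1.02, 4.17], [0.09, 2.62], [-3.14, 3.14]. Speed limits (rad/s): [2.57, 2.57, 3.14, 3.14, 3.14, 3.14].

INTERFACE

Orientations are given as a rotation vector (axis times angle).
In Python, from station import ctrl gives the robot as it stands.
- The arm moves only by the tool send_rows, never from a script. Its argument "rows" is a list of rows, each a list of 3 entries, a list of its own where there are three numbers: the finger opening in cm, from 0 to 8.54, then the shift along the tool's x, y, z in cm, then the turn about the tool's z in degrees. A call has 1 to 10 rows; each row shifts and turns the commanded pose from where the row before left it, along the tool's axes as they then stand; what a row does not reach is not made up. A row lasts 1/8 s, in which the tool goes at most 62.5 mm and 10.7 degrees, less where a joint would pass 70% of its speed; a pose out of reach is approached as far as the arm can. A call with a gripper value outside its range is refused whole. The fingers move at their own pace and stop on an object; "newtons" is the grip in N (left out, the last holds). Time passes only in rows, so rows that do not move let the fingers close. It gives the time, the measured TCP pose, the force, the opening and the grip force at its end, in the units of the state.
- ctrl.get_obs(): the state, without advancing time (a new reading comes with each control period).
- ctrl.get_image(name): name is "scene" or "top"; returns a dict with "frame" (384x512x3 uint8, red, green, blue), "range_z" (384x512 float32, m along the optical axis (not along the pixel's ray), 0 where there is no reading), "fx", "fy", "cx", "cy" (pixels), "cam_to_world" (4x4, takes a point from camera to world coordinates). Camera axes: x right, y down, z forward; pixel columns grow to the right and rows downward; lengths in m; the calibration is good to about 2 mm. A picture is of the moment at which its call begins.
- ctrl.finish_job(): hands the job in; it is judged then, once.
The state is a dict: "t": time; "q": joint angles; "dq": joint speeds; "effort": joint torques, N m; "tool_pos": TCP position; "tool_rot": TCP orientation; "contact_force": force on the tool from outside, world axes, zero at the start; "wrist_torque": the same for the moment, N m; "opening": finger opening in m; "grip_force": force on a finger pad.
Only numpy, scipy, OpenCV 4.12 (cv2) and the standard library are available. Lean on these libraries where they do the work, as an engineer would, in place of code of your own. Each camera call takes 0.05 s, during which the arm holds its last target. There are 200 camera calls.

TASK

The belt grinder's arbor has one flat milled along its thick round barrel, where the set screws will bear. Feel for it: turn the arbor by pushing its spokes round until the flat faces straight up and the red hold-down bar, which rides on the barrel, has dropped and lies flat and level on it; press the bar down with a fingertip if it needs settling. Leave everything still and do not disturb the other things on the bench.

Things in the scene. Friction and masses are not known exactly. Their poses are not given: they have to be found in the camera images.
- fixture: Bench fixture, bolted down: dark base plate 220 (x) x 235 (y) x 12 mm, two blue bearing blocks carrying the arbor. Origin: centre of the plate's underside, on the bench; z up, +x leads away from the robot across the arbor, y along the arbor. The blocks, 22 mm thick, stand at y = -35 and 85 mm, tops at z = 141 mm. Place and yaw differ each time.
- hub (a point): Fixed point on the arbor's axis at the middle of the hub: fixture x 0, y -85, z 115 mm (axes as the fixture's). The hub is 44 mm in diameter, 26 mm long, and has five equal, evenly spaced radial steel spokes, 12 mm thick, with black balls 22 mm in diameter centred 85 mm from the axis. A spoke is pushed round best while it is near upright.
- barrel (a point): Fixed point on the arbor's axis at the middle of the barrel: fixture x 0, y 25, z 115 mm (axes as the fixture's). The barrel is dark steel, 90 mm long, 70 mm in diameter, with one flat along its whole length, 24 mm from the axis (11 mm deep, 51 mm wide, yellow).
- arbor (a joint): Turn of the arbor, rad: at 0 and each fifth of a turn (1.2566) a spoke points straight up; growing values move its top along the fixture's +x. Turns either way, no stops, light friction (about 0.1 N m), stays where left. Where the flat lies relative to the spokes is not told: it starts facing sideways or down and must be seen or felt (the bar drops as it comes up).
- holdbar (a joint): Tilt of the red bar, rad: 0 = level, fully on the upturned flat; about 0.15 on the round. It falls from 0.15 to 0 over the last 0.8 rad of turn as the flat comes up and rises again beyond. Hinge parallel to y at fixture x 78, z 139 mm, on two blue posts, tops at z 149 mm. About 0.4 kg, free to lift. Pressed with 10 N when nearly level (under 0.03), it turns the flat the last degree or two into line.
- bar_end (a point): Top centre of the round black button (24 mm in diameter, 12 mm high) on the bar's free end, on the robot side, 128 mm from the hinge, at fixture y 25 mm. The bar lies across the barrel, 24 mm wide, 12 mm thick; its underside is level with the hinge. Good place to press.
- oil: Bystander: yellow plastic oil bottle, 60 mm in diameter, 160 mm high, standing; origin at the centre of its underside.
- scale: Bystander: dark wooden knife handle scale, 125 x 38 x 10 mm, lying; origin at the centre of its underside, x along its length.
- wheel: Bystander: spare black rubber wheel, 100 mm in diameter, 35 mm high, lying; origin at the centre of its underside.
- brush: Bystander: bench brush lying along its own x, 200 mm long, 42 mm wide, 20 mm high, wooden handle; origin at the middle of its underside.

How it is judged:
By the outcome, as a careful person would: the job done as asked, in the order asked, and still so for the second after the job is handed in, with the robot touching nothing.
It also fails if it takes over 64 s, if anything falls off the work surface, if the arm or the gripper's body presses on something with over 40 N, if the wrist force passes 120 N, or if a joint passes its speed limit or range.

## Working session

There is one attempt and no reset: what is moved stays moved. The work goes in short steps, Python scripts to look and compute and a tool call to move; the robot and the scene stay as the last step left them, time stands still between calls to the robot, and variables do not carry over. Pictures are saved under pics/ and viewed, at most 10 in all, crops included, and the job is handed in when it is done.

Besides the shell and the picture viewer there is one more tool, called after ">>>" as name(argument=value, ...), one argument or row to a line, values as JSON. send_rows: Moves the arm, as the interface text tells. Its arguments: {"type":"object","properties":{"rows":{"type":"array","items":{"type":"array"}},"newtons":{"type":"number"}},"required":["rows"]}

```bash
mkdir -p pics
cat > h.py <<'E'
import numpy as np, cv2
from station import ctrl
def cloud(im):
    z=im["range_z"]; v,u=np.mgrid[:z.shape[0],:z.shape[1]]
    P=np.stack([(u-im["cx"])/im["fx"]*z,(v-im["cy"])/im["fy"]*z,z],-1)
    T=np.array(im["cam_to_world"]); W=P@T[:3,:3].T+T[:3,3]; W[z==0]=np.nan
    return W
E
python3 - <<'E'
from h import *
o=ctrl.get_obs(); print({k:np.round(v,3) for k,v in o.items()})
ims=[]
for n in("scene","top"):
    im=ctrl.get_image(n); ims.append(im["frame"]); np.savez(n,W=cloud(im),f=im["frame"],T=im["cam_to_world"],K=[im["fx"],im["fy"],im["cx"],im["cy"]])
    print(n,np.round(im["cam_to_world"],2).tolist(),im["fx"])
    cv2.imwrite(f"pics/{n}0.png",cv2.resize(im["frame"][...,::-1],(768,576)))
E
```

```text
{'t': np.float64(0.0), 'q': array([-1.406,  0.053,  1.614, -0.   ,  1.476, -0.119]), 'dq': array([-0.001,  0.   ,  0.001, -0.   ,  0.   , -0.001]), 'effort': array([ 3.0000e-03, -3.9368e+01, -3.7017e+01,  0.0000e+00,  7.0000e-03,
        0.0000e+00]), 'tool_pos': array([ 0.175, -0.599,  0.23 ]), 'tool_rot': array([-3.108, -0.444,  0.   ]), 'contact_force': array([ 0.285,  0.08 , -0.227]), 'wrist_torque': array([ 0.001, -0.002,  0.063]), 'grip_force': np.float64(0.0), 'opening': np.float64(0.086)}
scene [[0.79, 0.53, -0.3, 0.84], [0.61, -0.68, 0.4, -0.42], [0.01, -0.5, -0.86, 0.99], [0.0, 0.0, 0.0, 1.0]] 386.3300245718857
top [[0.02, -0.98, 0.18, 0.31], [-1.0, -0.02, 0.01, -0.01], [-0.0, -0.18, -0.98, 1.5], [0.0, 0.0, 0.0, 1.0]] 448.2229457551654
```

View pics/scene0.png

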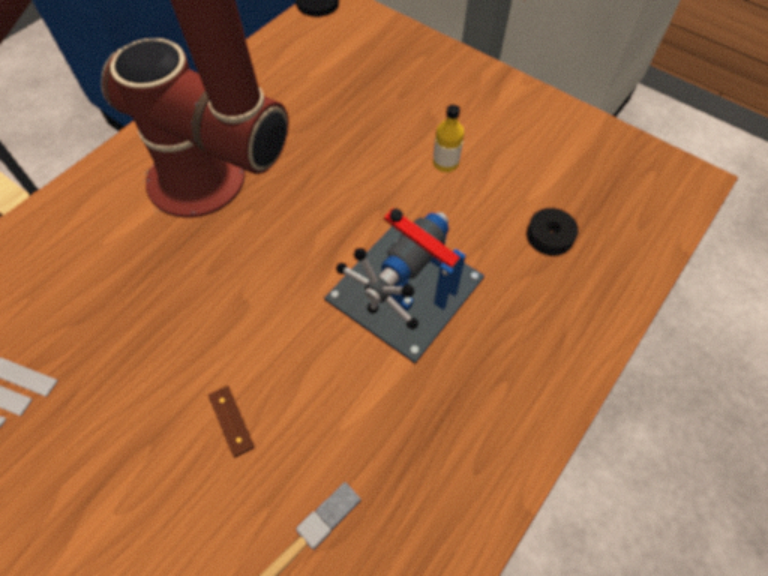

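View pics/top0.png

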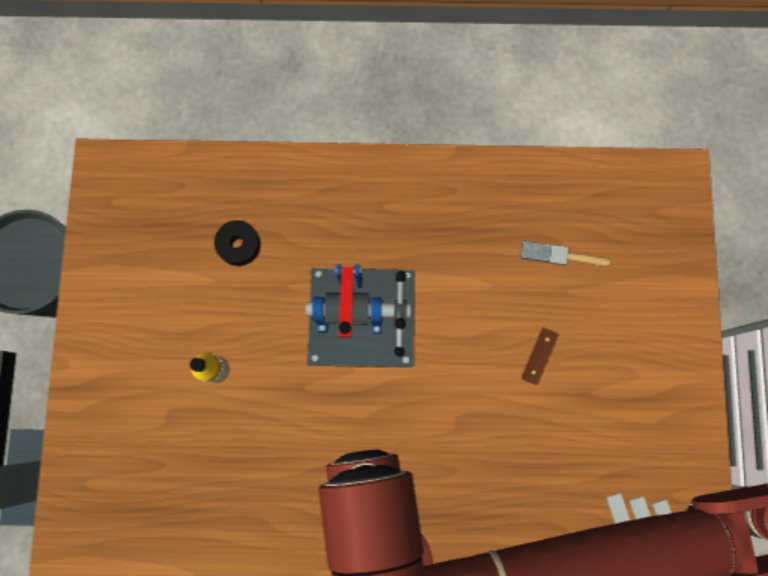

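The scene view shows the fixture (plate about 400,280) with the red bar on the round and five spokes on the near side. The top view has the plate at (308–414, 268–367), the button at (345,328) and the upper balls at (400,276), (400,323) and (400,351). No yellow is visible. I'll measure the plate and the balls.

```bash
cat >> h.py <<'E'
from scipy import ndimage as N
def fixture():
    d=np.load("top.npz"); W,f=d["W"],d["f"].astype(int)
    hsv=cv2.cvtColor(d["f"],cv2.COLOR_RGB2HSV)
    m=(abs(W[...,2]-.012)<.006)&(hsv[...,0]>60)&(abs(W[...,1])<.25)&(W[...,0]>.3)&(W[...,0]<.8)
    l,n=N.label(m); k=1+np.argmax(N.sum(m,l,range(1,n+1))); p=W[l==k][:,:2]
    r=cv2.minAreaRect(p.astype(np.float32)*1000); return r
def fx(c,yaw):
    R=np.array([[np.cos(yaw),-np.sin(yaw),0],[np.sin(yaw),np.cos(yaw),0],[0,0,1]]); return R,np.array([*c,0])
def balls(W,f,R,c):
    P=(W-c)@R; X=P[...,0];Z=P[...,2]-.115
    r=np.hypot(X,Z); m=(abs(P[...,1]+.085)<.016)&(r>.073)&(r<.1)&(f.max(-1)<75)
    l,n=N.label(m); out=[]
    for k in range(1,n+1):
        s=l==k
        if s.sum()>5: out.append((int(s.sum()),np.round(np.median(P[s],0),3),round(float(np.degrees(np.arctan2(np.median(X[s]),np.median(Z[s])))),1)))
    return out
def tilt(W,f,R,c):
    f=f.astype(int); m=(f[...,0]>120)&(f[...,1]<50)&(f[...,2]<50)
    P=((W-c)@R); s=m&(P[...,2]>.12)&(abs(P[...,1]-.025)<.02)&(abs(P[...,0])<.1); p=P[s]
    s2=abs(p[:,1]-.025)<.009; a=np.polyfit(p[s2,0],p[s2,2],1); return -np.arctan(a[0]),np.polyval(a,0),p[:,1].mean(),len(p)
E
python3 - <<'E'
from h import *
r=fixture(); print(r, cv2.boxPoints(r).round().tolist())
for n in("top","scene"):
    d=np.load(n+".npz");W,f=d["W"],d["f"].astype(int)
    m=(f[...,0]>120)&(f[...,1]<50)&(f[...,2]<50)&(W[...,2]>.12); p=W[m]
    b=cv2.minAreaRect((p[:,:2]*1000).astype(np.float32)); print(n,"bar",b,p[:,2].min(),p[:,2].max())
    c=np.array(r[0])/1000; yaw=0
    R,c=fx(c,np.radians((r[2]+45)%90-45)); print(tilt(W,f,R,c)); [print(x) for x in balls(W,f,R,c)]
E
```

```text
((477.38671875, 59.26495361328125), (107.22220611572266, 228.60166931152344), 0.12411172688007355) [[424.0, 173.0], [424.0, -55.0], [531.0, -55.0], [531.0, 174.0]]
top bar ((541.6002197265625, 83.90586853027344), (26.991376876831055, 145.52365112304688), 89.86997985839844) 0.12948933413059782 0.17380736562697652
(np.float64(0.13576116852836592), np.float64(0.1701272977682139), np.float64(0.023148531709797675), 213)
(42, array([ 0.016, -0.088,  0.198]), 11.0)
scene bar ((355.48321533203125, 61.6769905090332), (525.0679321289062, 50.68768310546875), 7.473869800567627) 0.12654617119951173 0.30098265439420135
(np.float64(0.15725945464441624), np.float64(0.1720915804658001), np.float64(0.02068229996419477), 283)
(46, array([ 0.022, -0.09 ,  0.199]), 14.9)
(29, array([ 0.076, -0.093,  0.124]), 83.5)
(37, array([ 0.046, -0.092,  0.038]), 149.1)
```

Run:
```python
from h import *
for n in("top","scene"):
    d=np.load(n+".npz");W=d["W"]; h=cv2.cvtColor(d["f"],cv2.COLOR_RGB2HSV)
    m=(abs(W[...,2]-.012)<.005)&(h[...,0]>60)&(h[...,1]>25)&(abs(W[...,1]-.06)<.2)&(abs(W[...,0]-.53)<.2)
    m=N.binary_opening(m,np.ones((2,2)));p=W[m]
    r=cv2.minAreaRect((p[:,:2]*1000).astype(np.float32));print(n,m.sum(),np.round(r[0],1),np.round(r[1],1),r[2])
    R,c=fx(np.array(r[0])/1000,np.radians((r[2]+45)%90-45)); print(tilt(W,d["f"],R,c))
    for x in balls(W,d["f"],R,c): print(x)
    q=((W-c)@R); s=(h[...,0]>100)&(h[...,0]<125)&(h[...,1]>150)&(q[...,2]>.05)&(q[...,2]<.16)&(abs(q[...,1]-.025)<.1)
    print("blue y", np.percentile(q[s][:,1],[1,99]))
```

```text
top 1563 [531.9  59.7] [214.3 227.2] 0.694051206111908
(np.float64(0.1427485539099343), np.float64(0.1625746226894129), np.float64(0.02272494552725925), 301)
(41, array([ 0.057, -0.087,  0.183]), 40.0)
(40, array([-0.039, -0.088,  0.198]), -25.2)
(38, array([-0.086, -0.086,  0.11 ]), -93.2)
blue y [-0.04532852  0.09113285]
scene 54 [563.3  85.9] [183.9  93.4] 29.033971786499023
(np.float64(0.2158488800153447), np.float64(0.15469694609265675), np.float64(0.018529567314534), 176)
(23, array([-0.081, -0.094,  0.135]), -76.3)
blue y [-0.06051535  0.07022262]
```

>>> send_rows(
  rows=[
    [0, [0, 0, -2], 8.15],
    [0, [0, 0, 0], 8.15],
    [0, [0, 0, 0], 0],
  ],
  newtons=30,
)

```text
t: 0.48
tool_pos: [0.175, -0.5998, 0.2509]
tool_rot: [-3.141, -0.002, 0.0]
contact_force: [1.1, 0.7, -0.2]
opening: 0.032
grip_force: 0.0
```

```bash
cat >> h.py <<'E'
FR,FC=fx([.532,.059],.006)
def yellow(W,f):
    h=cv2.cvtColor(f,cv2.COLOR_RGB2HSV); P=(W-FC)@FR
    s=(h[...,0]>18)&(h[...,0]<36)&(h[...,1]>110)&(abs(P[...,0])<.05)&(P[...,2]>.07)&(abs(P[...,1]-.025)<.06)
    return int(s.sum()),np.round(np.median(P[s],0),3) if s.any() else None
def look():
    o=ctrl.get_obs();print(o["t"],o["tool_pos"],o["contact_force"].round(1))
    for n in("top","scene"):
        im=ctrl.get_image(n);W=cloud(im);f=im["frame"]
        print(n,"tilt",np.round(tilt(W,f,FR,FC),4),"yel",yellow(W,f))
        for b in balls(W,f,FR,FC):print("  ",b)
    return im
E
python3 -c "
from h import *
look()"
```

```text
0.475 [ 0.17497266 -0.59978337  0.25090769] [ 1.1  0.7 -0.2]
top tilt [1.354e-01 1.626e-01 2.360e-02 2.970e+02] yel (0, None)
   (42, array([ 0.058, -0.086,  0.183]), 40.5)
   (42, array([-0.039, -0.087,  0.198]), -25.0)
   (38, array([-0.086, -0.086,  0.11 ]), -93.2)
scene tilt [1.526e-01 1.634e-01 2.140e-02 4.100e+02] yel (1, array([-0.037,  0.015,  0.179]))
   (47, array([-0.033, -0.09 ,  0.199]), -21.6)
   (25, array([-0.081, -0.09 ,  0.112]), -92.4)
   (62, array([ 0.063, -0.09 ,  0.183]), 43.0)
   (30, array([-0.009, -0.092,  0.037]), -173.5)
   (46, array([ 0.079, -0.091,  0.084]), 111.6)
```

>>> send_rows(
  rows=[
    [0, [2.5, -5.2, 0], 0],
    [0, [2.5, -5.2, 0], 0],
    [0, [2.5, -5.2, 0], 0],
    [0, [2.5, -5.2, 0], 0],
    [0, [2.5, -5.2, 0], 0],
    [0, [2.5, -5.2, 0], 0],
    [0, [2.5, -5.2, 0], 0],
    [0, [2.5, -5.2, 0], 0],
    [0, [2.5, -5.2, 0], 0],
    [0, [2.5, -5.2, 0], 0],
  ],
)

```text
t: 1.82
tool_pos: [0.4257, -0.0783, 0.2511]
tool_rot: [3.141, 0.002, 0.001]
contact_force: [1.3, -0.1, -0.3]
opening: 0.0
grip_force: 0.0
```

>>> send_rows(
  rows=[
    [0, [2.6, -5.2, 0], 0],
    [0, [0, 0, 4], 0],
    [0, [0, 0, 4.5], 0],
    [0, [0, 0, 0], 0],
  ],
)

```text
t: 2.33
tool_pos: [0.4483, -0.0272, 0.1619]
tool_rot: [-3.139, -0.002, 0.014]
contact_force: [-0.7, 0.1, -0.3]
opening: -0.0002
grip_force: 0.0
```

```bash
python3 -c "
from h import *
im=look(); cv2.imwrite('pics/s1.png',cv2.resize(im['frame'][130:260,200:340,::-1],None,fx=5,fy=4.5))"
```

```text
2.325 [ 0.4483061  -0.02719997  0.1618974 ] [-0.7  0.1 -0.3]
top tilt [1.478e-01 1.627e-01 2.360e-02 2.990e+02] yel (0, None)
   (42, array([ 0.058, -0.086,  0.183]), 40.1)
scene tilt [1.487e-01 1.633e-01 2.130e-02 4.090e+02] yel (0, None)
   (47, array([-0.032, -0.09 ,  0.199]), -21.1)
   (25, array([-0.081, -0.09 ,  0.111]), -92.8)
   (62, array([ 0.063, -0.089,  0.182]), 43.1)
   (32, array([-0.009, -0.091,  0.037]), -173.6)
   (49, array([ 0.079, -0.09 ,  0.084]), 111.4)
```

View pics/s1.png

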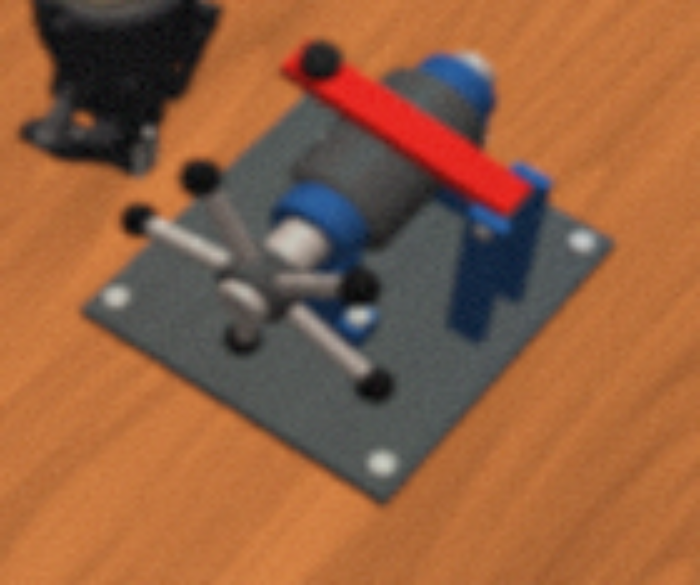

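The crop shows the closed gripper on the robot side of the spokes, clear of the raised ball at (200,175). I'm pushing forward.

>>> send_rows(
  rows=[
    [0, [1.5, 0, 0], 0],
    [0, [1.5, 0, 0], 0],
    [0, [1.5, 0, 0], 0],
    [0, [1.5, 0, 0], 0],
    [0, [1.5, 0, 0], 0],
    [0, [1.3, 0, 0], 0],
    [0, [1.2, 0, 0], 0],
    [0, [0.8, 0, 0], 0],
    [0, [0.5, 0, 0], 0],
    [0, [0, 0, 0], 0],
  ],
)

```text
t: 3.68
tool_pos: [0.5653, -0.0283, 0.1667]
tool_rot: [3.142, -0.001, 0.003]
contact_force: [-0.7, -0.7, -0.3]
opening: -0.0
grip_force: 0.0
```

```bash
python3 -c "
from h import *
im=look(); cv2.imwrite('pics/s2.png',cv2.resize(im['frame'][130:260,200:340,::-1],None,fx=5,fy=4.5))"
```

```text
3.675 [ 0.56528293 -0.02825212  0.16666615] [-0.7 -0.7 -0.3]
top tilt [1.312e-01 1.625e-01 2.380e-02 2.880e+02] yel (116, array([-0.015,  0.054,  0.134]))
scene tilt [1.570e-01 1.641e-01 2.160e-02 2.250e+02] yel (6, array([-0.004,  0.059,  0.145]))
   (46, array([-0.035, -0.089,  0.197]), -22.9)
   (23, array([-0.081, -0.09 ,  0.108]), -94.7)
   (10, array([ 0.044, -0.085,  0.19 ]), 30.5)
   (13, array([ 0.04 , -0.096,  0.188]), 29.0)
   (62, array([ 0.061, -0.09 ,  0.184]), 41.5)
   (31, array([-0.006, -0.092,  0.036]), -175.4)
   (48, array([ 0.08 , -0.091,  0.086]), 110.0)
```

View pics/s2.png

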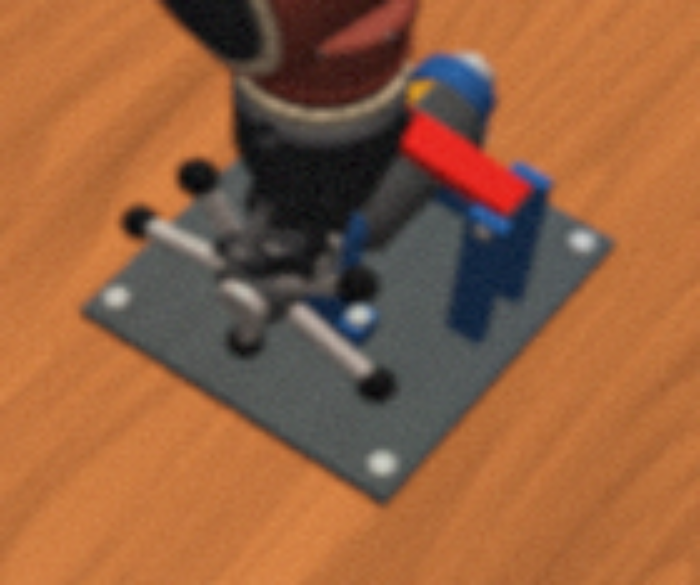

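Yellow now shows on the robot side of the top (crop 420,90). I'll fit its plane for the remaining turn.

```bash
cat >> h.py <<'E'
def flat():
    im=ctrl.get_image("top");W=cloud(im);f=im["frame"];h=cv2.cvtColor(f,cv2.COLOR_RGB2HSV);P=(W-FC)@FR
    s=(h[...,0]>18)&(h[...,0]<36)&(h[...,1]>110)&(abs(P[...,0])<.05)&(P[...,2]>.07)&(abs(P[...,1]-.025)<.06)
    p=P[s];a=np.polyfit(p[:,0],p[:,2]-.115,1);r=p[:,2]-.115-np.polyval(a,p[:,0]);k=abs(r)<.006;a=np.polyfit(p[k,0],p[k,2]-.115,1)
    print("flat angle",-np.degrees(np.arctan(a[0])),"dist",a[1]*np.cos(np.arctan(a[0])),"x",p[:,0].min(),p[:,0].max(),k.sum(),"tilt",np.round(tilt(W,f,FR,FC),3))
    return im
E
python3 -c "
from h import *
flat()"
```

```text
flat angle -44.69678504442077 dist 0.024412459049063195 x -0.032525385353485675 0.0014107190390106844 109 tilt [1.50e-01 1.63e-01 2.40e-02 2.85e+02]
```

>>> send_rows(
  rows=[
    [0, [-0.5, 0, 0], 0],
    [0, [0, 0, -3], 0],
    [0, [0, 0, -5], 0],
    [0, [-5, 0, 0], 0],
    [0, [-6, 0, 0], 0],
    [0, [0, 0, 0], 0],
    [0, [0, 0, 4], 0],
    [0, [0, 0, 4], 0],
    [0, [0, 0, 0], 0],
  ],
)

```text
t: 4.95
tool_pos: [0.4475, -0.0277, 0.163]
tool_rot: [-3.14, 0.001, 0.01]
contact_force: [-0.1, 0.7, 0.3]
opening: 0.0001
grip_force: 0.0
```

>>> send_rows(
  rows=[
    [0, [1.2, 0, 0], 0],
    [0, [1.2, 0, 0], 0],
    [0, [1.2, 0, 0], 0],
    [0, [1.0, 0, 0], 0],
    [0, [1.0, 0, 0], 0],
    [0, [0.8, 0, 0], 0],
    [0, [0.4, 0, 0], 0],
    [0, [0.2, 0, 0], 0],
    [0, [0, 0, 0], 0],
  ],
)

```text
t: 6.08
tool_pos: [0.5195, -0.0282, 0.1662]
tool_rot: [-3.142, 0.001, -0.001]
contact_force: [-1.0, 0.1, -0.1]
opening: -0.0001
grip_force: 0.0
```

```bash
python3 -c "
from h import *
flat();look()"
```

```text
flat angle -11.571626057748606 dist 0.024285900587752207 x -0.028506269893131386 0.021210179846439605 218 tilt [7.30e-02 1.57e-01 2.40e-02 2.84e+02]
6.125 [ 0.51940706 -0.02823655  0.16620115] [-1.2  0.4 -0.9]
top tilt [7.320e-02 1.569e-01 2.370e-02 2.860e+02] yel (226, array([-0.002,  0.045,  0.139]))
   (19, array([-0.071, -0.088,  0.156]), -60.0)
scene tilt [7.260e-02 1.574e-01 2.110e-02 3.550e+02] yel (257, array([-0.003,  0.006,  0.14 ]))
   (27, array([-0.075, -0.089,  0.159]), -59.6)
   (82, array([ 0.01 , -0.092,  0.206]), 6.0)
   (33, array([-0.058, -0.091,  0.059]), -134.2)
   (58, array([ 0.086, -0.09 ,  0.139]), 74.2)
   (38, array([ 0.046, -0.091,  0.049]), 144.7)
```

>>> send_rows(
  rows=[
    [0, [0.4, 0, 0], 0],
    [0, [0.3, 0, 0], 0],
    [0, [0.2, 0, 0], 0],
    [0, [0, 0, 0], 0],
  ],
)

```text
t: 6.72
tool_pos: [0.5286, -0.0282, 0.1662]
tool_rot: [-3.142, 0.001, -0.0]
contact_force: [0.5, 0.5, -0.5]
opening: 0.0001
grip_force: 0.2
```

```bash
python3 -c "
from h import *
flat();look()"
```

```text
flat angle -3.18553367151546 dist 0.02457679430593234 x -0.0248095627537791 0.024740474213750367 208 tilt [2.40e-02 1.53e-01 2.40e-02 2.79e+02]
6.775 [ 0.52857865 -0.02822932  0.16629288] [-0.5  0.4 -0.7]
top tilt [1.720e-02 1.527e-01 2.380e-02 2.810e+02] yel (221, array([0.002, 0.047, 0.14 ]))
scene tilt [2.030e-02 1.534e-01 2.120e-02 3.200e+02] yel (310, array([0.002, 0.007, 0.14 ]))
   (37, array([-0.068, -0.089,  0.169]), -51.5)
   (79, array([ 0.02 , -0.092,  0.205]), 12.7)
   (32, array([-0.065, -0.091,  0.068]), -125.7)
   (56, array([ 0.088, -0.09 ,  0.128]), 81.5)
   (36, array([ 0.036, -0.091,  0.043]), 153.3)
```

>>> send_rows(
  rows=[
    [0, [0.1, 0, 0], 0],
    [0, [0.15, 0, 0], 0],
    [0, [0, 0, 0], 0],
    [0, [0, 0, 0], 0],
  ],
)

```text
t: 7.38
tool_pos: [0.531, -0.0282, 0.1663]
tool_rot: [-3.142, 0.001, -0.0]
contact_force: [0.2, -0.9, -0.4]
opening: -0.0002
grip_force: 0.2
```

```bash
python3 -c "
from h import *
flat();look()"
```

```text
flat angle 0.09811241314377003 dist 0.02492244323434096 x -0.023141467456505218 0.025174489684842094 209 tilt [-2.00e-03  1.51e-01  2.40e-02  2.79e+02]
7.425 [ 0.53102151 -0.02822835  0.16640554] [ 0.3 -0.9 -0.7]
top tilt [-2.700e-03  1.516e-01  2.370e-02  2.800e+02] yel (217, array([0.002, 0.047, 0.14 ]))
scene tilt [-2.600e-03  1.518e-01  2.120e-02  3.110e+02] yel (320, array([0.003, 0.009, 0.14 ]))
   (35, array([-0.066, -0.09 ,  0.171]), -49.4)
   (81, array([ 0.024, -0.09 ,  0.204]), 15.4)
   (32, array([-0.067, -0.091,  0.071]), -123.7)
   (56, array([ 0.088, -0.09 ,  0.126]), 83.1)
   (35, array([ 0.033, -0.092,  0.042]), 155.6)
```

>>> send_rows(
  rows=[
    [0, [-0.6, 0, 0], 0],
    [0, [-0.4, 0, 0], 0],
    [0, [0, 0, -3], 0],
    [0, [0, 0, -3.4], 0],
    [0, [-2, -5.6, 0], 0],
    [0, [-1.9, -5.5, 0], 0],
    [0, [0, 0, 0], 0],
    [0, [0, 0, 4], 0],
    [0, [0, 0, 1.8], 0],
    [0, [0, 0, 0], 0],
  ],
)

```text
t: 8.78
tool_pos: [0.4808, 0.0822, 0.1704]
tool_rot: [3.141, -0.003, -0.006]
contact_force: [-0.2, 0.2, 0.7]
opening: -0.0002
grip_force: 0.0
```

```bash
python3 -c "
from h import *
im=look(); cv2.imwrite('pics/s3.png',cv2.resize(im['frame'][130:260,200:340,::-1],None,fx=5,fy=4.5))"
```

```text
8.775 [0.48084717 0.08220653 0.17042718] [-0.2  0.2  0.7]
top tilt [3.040e-02 1.535e-01 2.410e-02 7.000e+01] yel (0, None)
   (33, array([ 0.083, -0.087,  0.126]), 82.7)
   (42, array([ 0.023, -0.087,  0.204]), 14.4)
   (59, array([-0.072, -0.086,  0.169]), -52.9)
scene tilt [2.670e-01 1.634e-01 2.090e-02 3.740e+02] yel (331, array([0.001, 0.006, 0.14 ]))
   (36, array([-0.066, -0.09 ,  0.171]), -49.6)
   (59, array([ 0.027, -0.09 ,  0.204]), 16.7)
   (32, array([-0.067, -0.091,  0.071]), -123.3)
   (56, array([ 0.088, -0.089,  0.125]), 83.4)
   (37, array([ 0.033, -0.091,  0.042]), 155.4)
```

View pics/s3.png

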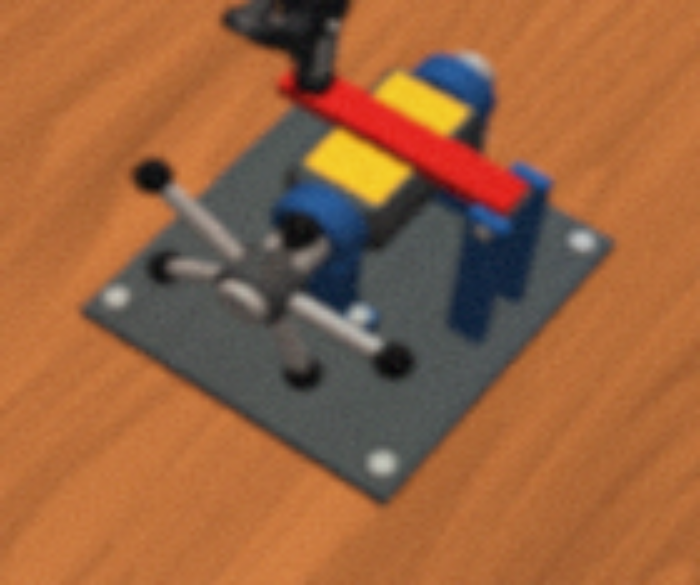

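The flat faces up on both sides of the bar, and the fingers are over the button (315,85). I'll press in small steps.

>>> send_rows(
  rows=[
    [0, [0, 0, 0.4], 0],
    [0, [0, 0, 0.2], 0],
    [0, [0, 0, 0.1], 0],
    [0, [0, 0, 0], 0],
  ],
)

```text
t: 9.38
tool_pos: [0.482, 0.0828, 0.1653]
tool_rot: [-3.142, 0.001, -0.0]
contact_force: [-0.3, -0.7, 0.6]
opening: 0.0002
grip_force: 0.0
```

>>> send_rows(
  rows=[
    [0, [0, 0, 0.1], 0],
    [0, [0, 0, 0.05], 0],
    [0, [0, 0, 0], 0],
  ],
)

```text
t: 9.75
tool_pos: [0.4819, 0.0828, 0.1637]
tool_rot: [-3.142, 0.001, 0.0]
contact_force: [0.0, 0.4, -0.3]
opening: 0.0002
grip_force: 0.0
```

>>> send_rows(
  rows=[
    [0, [0, 0, 0.05], 0],
    [0, [0, 0, 0.05], 0],
    [0, [0, 0, 0], 0],
  ],
)

```text
t: 10.12
tool_pos: [0.482, 0.0828, 0.1632]
tool_rot: [3.142, -0.001, 0.0]
contact_force: [-1.9, -0.2, 3.7]
opening: 0.0002
grip_force: 1.5
```

>>> send_rows(
  rows=[
    [0, [0, 0, 0.05], 0],
    [0, [0, 0, 0.04], 0],
    [0, [0, 0, 0], 0],
    [0, [0, 0, 0], 0],
  ],
)

```text
t: 10.62
tool_pos: [0.482, 0.0828, 0.1631]
tool_rot: [3.142, -0.001, 0.0]
contact_force: [-4.3, -0.1, 7.3]
opening: 0.0
grip_force: 3.5
```

>>> send_rows(
  rows=[
    [0, [0, 0, 0.05], 0],
    [0, [0, 0, 0.05], 0],
    [0, [0, 0, 0], 0],
    [0, [0, 0, 0], 0],
  ],
)

```text
t: 11.12
tool_pos: [0.482, 0.0828, 0.1629]
tool_rot: [3.141, -0.001, -0.0]
contact_force: [-6.6, -0.6, 11.0]
opening: -0.0002
grip_force: 5.5
```

>>> send_rows(
  rows=[
    [0, [0, 0, -0.3], 0],
    [0, [0, 0, -1.5], 0],
    [0, [0, 0, -4], 0],
    [0, [0, 0, -4], 0],
    [0, [-4, 0, 0], 0],
    [0, [-4, 0, 0], 0],
    [0, [0, 0, 0], 0],
    [0, [0, 0, 0], 0],
  ],
)

```text
t: 12.12
tool_pos: [0.4024, 0.0829, 0.2595]
tool_rot: [-3.142, 0.001, -0.002]
contact_force: [0.6, 0.3, 0.2]
opening: 0.0001
grip_force: 0.0
```

```bash
python3 -c "
from h import *
flat();im=look(); print(abs(ctrl.get_obs()['dq']).max()); cv2.imwrite('pics/s4.png',cv2.resize(im['frame'][...,::-1],(768,576)))"
```

```text
flat angle 0.439958635650549 dist 0.024642507662817732 x -0.023152275010399855 0.02637750546142162 299 tilt [1.10e-02 1.51e-01 2.40e-02 2.62e+02]
12.175 [0.40256544 0.08282041 0.25932776] [ 0.5  0.2 -0.1]
top tilt [2.700e-03 1.511e-01 2.380e-02 2.590e+02] yel (313, array([0.001, 0.011, 0.14 ]))
   (33, array([ 0.083, -0.087,  0.126]), 82.5)
   (42, array([ 0.023, -0.086,  0.204]), 14.3)
   (60, array([-0.072, -0.086,  0.169]), -53.1)
scene tilt [-1.600e-03  1.518e-01  2.070e-02  3.640e+02] yel (328, array([0.002, 0.007, 0.14 ]))
   (39, array([-0.066, -0.09 ,  0.171]), -49.5)
   (57, array([ 0.027, -0.089,  0.205]), 17.0)
   (34, array([-0.066, -0.091,  0.071]), -123.8)
   (56, array([ 0.088, -0.09 ,  0.124]), 84.0)
   (38, array([ 0.032, -0.091,  0.04 ]), 156.7)
0.002355869180989676
```

View pics/s4.png

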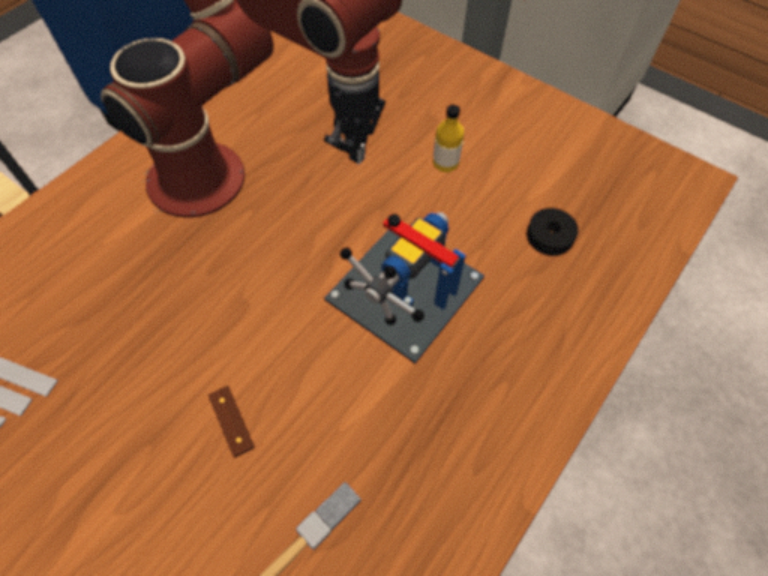

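The flat faces up and the bar (390–460, 220–262) lies level on it. The arm is clear and the bystanders haven't moved.

```bash
python3 -c "
from station import ctrl
print(ctrl.finish_job())"
```

```text
the job is handed in; nothing more can be done
None
```

The job is handed in: the arbor's flat measures within about half a degree of straight up, the red bar lies level on it after an 11 N press, the other things on the bench look undisturbed, and the arm is clear (about 12 of 64 s used).

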